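# Load the magnifier stand for inspection

## Robot

A 6-joint arm with a two-finger parallel gripper is mounted at the origin on a cart in front of the work surface, level with it; the furniture and walls round the work are solid. World frame = base frame: x ahead of the robot, y to its left, z up, the work surface at z = 0. Lengths are in m, angles in rad, forces in N, time in s.
With the tool pointing down it reaches from about 0.35 to 0.8 m from the base axis. Payload 7.3 kg.
Tool frame: the origin (TCP) lies between the finger pads; the fingertips stand 25 mm ahead of it and the grasp point (between the pads) lies 6 mm ahead of it (r.tip_extent is the distance from the TCP to the fingertips, in m); z points along the fingers, y is the line along which they close (so a half turn about z gives the same grasp; the last joint's range is limited). The gripper opens to 85 mm and grips with 20 to 120 N. Pads are 22 mm wide; open, the fingers measure 114 mm over their backs; the gripper's body (76 mm by 85 mm) begins 54 mm behind the grasp point. The pads swing forward as they close: fully open they stand 13 mm farther back than shut.
Start: joints at [-1.299, 0.342, 1.524, -0, 1.275, -0.146], TCP at [0.213, -0.48, 0.256] pointing down, gripper open.
Joint ranges: [-2.53, 2.53], [-0.77, 2.02], [0.04, 2.7], [-1, 4.14], [0.28, 2.66], [-3.11, 3.11]. Speed limits (rad/s): [2.57, 2.57, 3.14, 3.14, 3.14, 3.14].

## Interface

Orientations are given as a unit quaternion [x, y, z, w].
In Python, from workcell import r, command_gripper, optics gives the robot as it stands. The module is installed in compiled form; this text tells all that it offers. Calls block until the motion is done:
- r.reach(position, orientation): joint-space move of the TCP to a pose.
- r.move_straight(position, orientation=None, speed=0.15, max_force=None): straight line of the TCP; orientation=None keeps the orientation; speed is the mean speed in m/s. With max_force (N) it stops when the force on the tool has changed by that much, and returns True; else False.
- r.movej(angles): joint-space move.
- command_gripper(opening, force=None): finger opening in m; force is the grip in N (None keeps the last); returns when the fingers have stopped.
- r.hold(seconds).
- r.solve_ik(position, orientation): joint angles nearest the present ones, or None.
- r.read_state(): the state.
- optics.get_image(name): name is "side" or "top"; returns (picture, depth): 400x640x3 uint8, red, green, blue; 400x640 float32, m along the optical axis (not along the pixel's ray), 0 where there is no reading.
- optics.camera_model(name): a dict with "K" (3x3 intrinsics, pixels), "R" (3x3) and "t" (3): a world point X has camera coordinates R X + t. Camera axes: x right, y down, z forward; pixel columns grow to the right and rows downward; lengths in m; the calibration is good to about 2 mm. A picture is of the moment at which its call begins. camera_model takes no time and is no camera call.
A pose or a line that the arm cannot do raises r.PlanningError and nothing moves.
- r.finish_job(): hands the job in; it is judged then, once.
The state is a dict: "time_s": time; "joint_positions": joint angles; "dq": joint speeds; "tau": joint torques, N m; "eef_pos": TCP position; "eef_rot": TCP orientation; "contact_force": force on the tool from outside, world axes, zero at the start; "torque": the same for the moment, N m; "grip_width": finger opening in m; "grip_force": force on a finger pad.
Only numpy, scipy, OpenCV 4.12 (cv2) and the standard library are available. Lean on these libraries where they do the work, as an engineer would, in place of code of your own. Each camera call takes 0.05 s, during which the arm holds its last target. There are 200 camera calls.

## Task

Swing the magnifier arm clear of the platform, take the checked brass union off the platform and put it in the grey tray, and turn the levelling knob until the platform sits level. Then lay every ball valve from the table on the level platform, inside its rim and side by side on the rubber, and last swing the arm back to its stop so that the lens stands over the platform. Leave the tape roll and the carton where they are.

Things in the scene. Friction and masses are not known exactly. Their poses are not given: they have to be found in the camera images.
- stand: inspection stand, fixed to the table: origin on the table under the centre of the platform; its x axis points away from the robot (yaw within 0.12), y to the left, z up. It carries the platform at the origin, the levelling knob at x = -40, y = -185 mm, and the column of the swing arm (26 mm thick) at x = +105, y = +115 mm
- platform (a joint): tilt of the platform about the stand's x axis, rad: 0 = level, negative = the knob's (right-hand) edge is high. The levelling screw drives and holds it: the tilt grows by 0.08 rad for each rad the knob is turned clockwise (seen from above); it cannot be pushed by hand and follows the knob with about 0.3 s lag
- platform_top (a point): centre of the platform's top face (75 mm above the table), frame tilts with the platform. The platform is a 180 (x) x 250 (y) mm aluminium plate with a black rubber top and a rim 6 mm wide and 14 mm high all round
- level_knob (a joint): levelling knob, rad, grows as it is turned clockwise seen from above, range 0 to 6.2; level is near 3.0. Friction 0.15 N m; stays where it is left
- knob_grip (a point): on the knob's vertical axis, 125 mm above the table, 9 mm below the top of its grip bar. The bar is 52 mm long (this frame's x), 14 mm wide (this frame's y) and 30 mm high, on a 52 mm disc on top of a 44 mm square housing; black plastic
- swing (a joint): swing arm of the magnifier, rad: 0 = against its stop with the lens over the platform's centre; grows clockwise seen from above (the lens goes round in front of the column to the robot's left) to 2.1 at the other stop; the lens is wholly clear of the platform above 1.3. Light friction (0.2 N m), stays where it is left
- swing_hinge (a point): point on the vertical axis of the swing arm, 205 mm above the table. The arm is 12 mm thick and at this height; it carries a round magnifier lens 116 mm across, 156 mm from the axis
- swing_handle (a point): on the upright handle of the swing arm, a black post 20 mm thick and 65 mm tall rising from the arm between the hub and the lens, 75 mm from the axis; this point is 251 mm above the table, 25 mm below the post's top
- lens_centre (a point): centre of the lens, 205 mm above the table
- tray: shallow grey plastic tray 100 (x) x 140 (y) x 30 mm with 4 mm walls and floor, fixed; origin at the centre of its underside. A fixed burner over 200 mm high stands behind the straight way from the stand to the tray (its nearest corner at about x = 0.53, y = -0.09 m): carry things round in front of it (x about 0.43, y -0.20 m) or higher
- union: brass flare union 31 x 62 x 28 mm, starts lying on the platform; origin at the centre of its underside, length along its y, hexagon 31 mm across (its x) in the middle
- tape_black: bystander: roll of black tape, 72 mm across, 19 mm high; origin at the centre of its underside
- gasket_box: bystander: small carton 55 x 75 x 40 mm; origin at the centre of its underside
- valve_a: brass ball valve with a red lever, 35 (x) x 125 (y) x 49 mm, 0.34 kg (up to a third more or less); may be absent (None); origin at the centre of its underside (of the 125 mm length). The brass body (36 mm wide, 31 mm high) spans y = -6 to +62 mm; the lever (18 mm wide) lies above it from y = -62 to +38 mm at z = 40 to 46 mm
- valve_a_body (a point): middle of the brass body of valve_a, at x 0, y +28, z +16 mm in its frame; None if it is absent
- valve_b: brass ball valve with a red lever, 35 (x) x 125 (y) x 49 mm, 0.34 kg (up to a third more or less); may be absent (None); origin at the centre of its underside (of the 125 mm length). The brass body (36 mm wide, 31 mm high) spans y = -6 to +62 mm; the lever (18 mm wide) lies above it from y = -62 to +38 mm at z = 40 to 46 mm
- valve_b_body (a point): middle of the brass body of valve_b, at x 0, y +28, z +16 mm in its frame; None if it is absent
- valve_c: brass ball valve with a red lever, 35 (x) x 125 (y) x 49 mm, 0.34 kg (up to a third more or less); may be absent (None); origin at the centre of its underside (of the 125 mm length). The brass body (36 mm wide, 31 mm high) spans y = -6 to +62 mm; the lever (18 mm wide) lies above it from y = -62 to +38 mm at z = 40 to 46 mm
- valve_c_body (a point): middle of the brass body of valve_c, at x 0, y +28, z +16 mm in its frame; None if it is absent

How it is judged:
By the outcome, as a careful person would: the job done as asked, in the order asked, and still so for the second after the job is handed in, with the robot touching nothing.
Of valve_a, valve_b, valve_c only 2 to 3 are there at a start; the rules pass over those that are not, and their reading is None.
At some moment in a run one of valve_a, valve_b, valve_c may be knocked a few centimetres aside while the robot is not near it.
Once in a run the grip may slacken for a moment while it holds something.
It also fails if it takes over 208 s, if anything falls off the work surface, if the arm or the gripper's body presses on something with over 40 N, if the wrist force passes 120 N, or if a joint passes its speed limit or range.

## Working session

There is one attempt and no reset: what is moved stays moved. The work goes in short steps, each a Python script; the robot and the scene stay as the last script left them, time stands still between calls to the robot, and variables do not carry over. Pictures are saved under pics/ and viewed, at most 14 in all, crops included, and the job is handed in when it is done.

```bash
mkdir -p pics
cat > h.py <<'E'
import numpy as np, cv2
from workcell import r, command_gripper, optics
def snap(name):
    im,d=optics.get_image(name); return im,d
def save(im,fn): cv2.imwrite('pics/'+fn,im[:,:,::-1])
def cloud(name,d):
    m=optics.camera_model(name);K,R,t=[np.array(m[k]) for k in('K','R','t')]
    v,u=np.mgrid[:d.shape[0],:d.shape[1]]
    c=np.stack([(u-K[0,2])/K[0,0]*d,(v-K[1,2])/K[1,1]*d,d],-1)
    return (c-t)@R   # R^T (c-t)
def ray(name,u,v,z):
    m=optics.camera_model(name);K,R,t=[np.array(m[k]) for k in('K','R','t')]
    o=-R.T@t; w=R.T@np.linalg.solve(K,[u,v,1.]); return o+w*(z-o[2])/w[2]
def down(yaw):
    # tool z down; tool y (closing line) at angle yaw from world x
    y=np.array([np.cos(yaw),np.sin(yaw),0]);z=np.array([0,0,-1.]);x=np.cross(y,z)
    from scipy.spatial.transform import Rotation as Ro
    return Ro.from_matrix(np.stack([x,y,z],1)).as_quat()
E
python3 - <<'E'
from h import *
for n in('top','side'):
    im,d=snap(n); save(im,n+'0.png'); np.savez('pics/'+n+'0',im=im,d=d)
    m=optics.camera_model(n); R=np.array(m['R']);print(n,-R.T@np.array(m['t']),R[2],m['K'][0][0],(d>0).mean())
s=r.read_state();print(s['eef_rot'],down(0),down(np.pi/2),s['time_s'],r.tip_extent)
E
```

```text
top [ 0.3086129  -0.02303552  1.25828433] [ 0.14050804  0.02523168 -0.98975798] 373.308208830384 0.99614453125
side [1.10974774 0.24318901 1.06302085] [-0.56586943 -0.22077467 -0.79438677] 363.4787137936752 0.996125
[ 9.78258661e-01  2.07387345e-01 -3.65181392e-05 -6.93053873e-04] [0.70710678 0.70710678 0.         0.        ] [3.061617e-17 1.000000e+00 0.000000e+00 0.000000e+00] 0.1 0.025
```

View pics/top0.png

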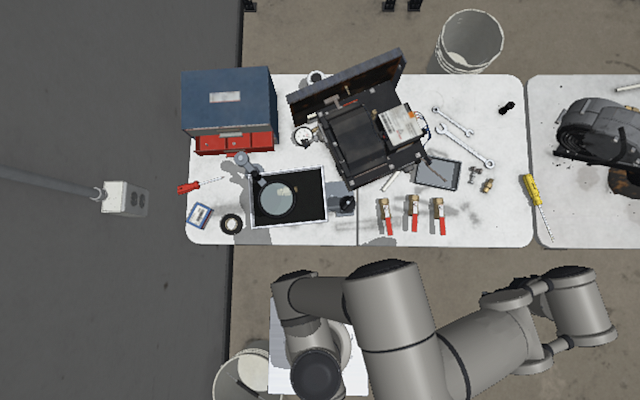

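View pics/side0.png

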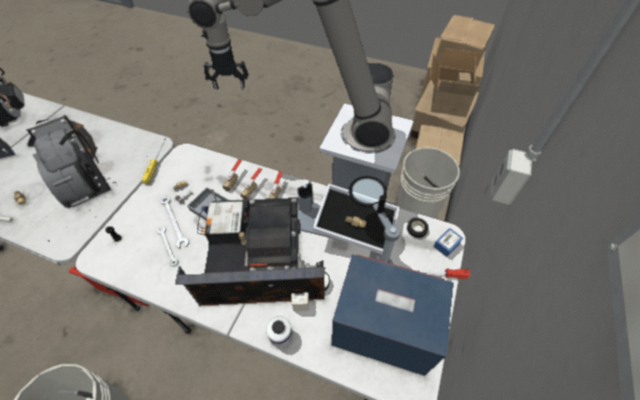

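The top view shows the platform around (288,195), with the lens over it at (276,200). The arm hub is at (241,158), the knob at (347,204), the tray at (438,174) and three valves at (383,215), (411,212) and (438,215). In the side view the union is visible at (355,220).

```bash
cat > m.py <<'E'
from h import *
T=np.load('pics/top0.npz');S=np.load('pics/side0.npz')
c=cloud('top',T['d']);cs=cloud('side',S['d'])
def box(c,im,x,y,z):
    m=(c[...,0]>x[0])&(c[...,0]<x[1])&(c[...,1]>y[0])&(c[...,1]<y[1])&(c[...,2]>z[0])&(c[...,2]<z[1]);return m
np.set_printoptions(precision=4,suppress=True)
for n,(u,v) in dict(plat=(315,205),hub=(241,158),lens=(276,200),knob=(347,204),tray=(438,174),table=(380,240)).items(): print(n,c[v,u])
for n,(u,v) in dict(union=(355,220),hub=(391,230),tray=(208,200)).items(): print(n,cs[v,u])
for name,im,cc in(('top',T['im'],c),('side',S['im'],cs)):
    hsv=cv2.cvtColor(im,cv2.COLOR_RGB2HSV)
    red=((hsv[...,0]<6)|(hsv[...,0]>174))&(hsv[...,1]>150)&(hsv[...,2]>90)
    red&=box(cc,im,(.3,.8),(-.6,0),(.0,.1))
    n,l,st,ce=cv2.connectedComponentsWithStats(red.astype(np.uint8))
    for i in range(1,n):
        if st[i,4]<15: continue
        p=cc[l==i]; print(name,'red',st[i,4],ce[i],p.mean(0))
    br=(hsv[...,0]>10)&(hsv[...,0]<28)&(hsv[...,1]>90)&box(cc,im,(.3,.8),(-.6,.3),(.0,.13))
    n,l,st,ce=cv2.connectedComponentsWithStats(br.astype(np.uint8))
    for i in range(1,n):
        if st[i,4]<15: continue
        p=cc[l==i]; print(name,'brass',st[i,4],ce[i],p.mean(0))
im=T['im']
save(np.vstack([cv2.resize(im[140:250,180:340],None,fx=5,fy=5,interpolation=cv2.INTER_CUBIC)]),'tc.png')
a=cv2.resize(im[150:250,330:510],None,fx=4.4,fy=4.4,interpolation=cv2.INTER_CUBIC);save(a,'tv.png')
E
python3 m.py
```

```text
plat [0.4457 0.0124 0.089 ]
hub [0.5627 0.2209 0.2257]
lens [0.4454 0.1203 0.2062]
knob [ 0.4441 -0.0858  0.1349]
tray [ 0.5537 -0.3848  0.0597]
table [ 0.3404 -0.2033 -0.001 ]
union [0.4977 0.1036 0.1042]
hub [0.5695 0.2214 0.2242]
tray [ 0.5443 -0.4325  0.0027]
top red 74 [414.1757 222.2162] [ 0.3975 -0.3072  0.0459]
top red 70 [388.4571 225.7857] [ 0.3851 -0.2243  0.0461]
top red 71 [441.9859 225.8732] [ 0.3865 -0.3958  0.0463]
side red 19 [236.3158 164.7368] [ 0.3892 -0.3951  0.0465]
side red 19 [256.3158 173.2105] [ 0.3988 -0.3062  0.0463]
side red 25 [278.16 177.08] [ 0.3859 -0.2239  0.0457]
side brass 80 [319.0625 288.4125] [0.74   0.0796 0.086 ]
side brass 19 [277.1053 289.9474] [ 0.7883 -0.0272  0.091 ]
side brass 16 [297.375  289.3125] [0.765  0.0241 0.088 ]
side brass 21 [272.5714 297.9048] [ 0.796  -0.0447  0.0338]
side brass 29 [284.5862 298.7931] [ 0.7821 -0.0138  0.0225]
```

View pics/tc.png

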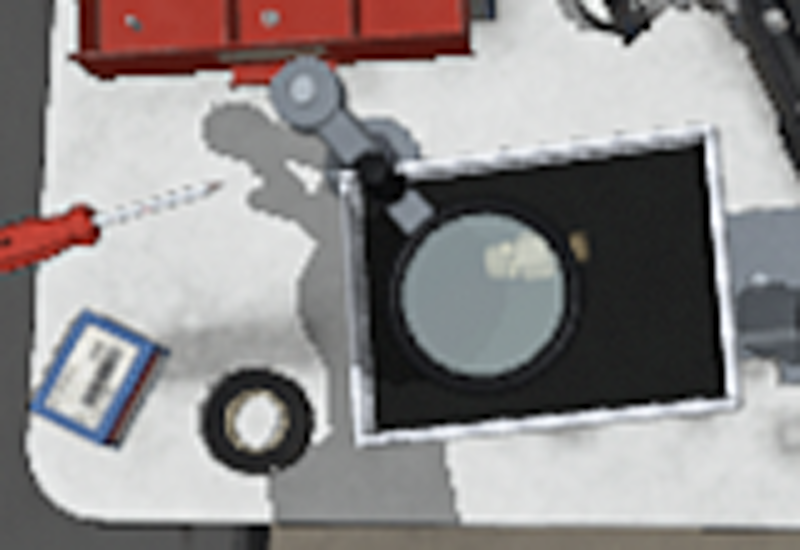

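View pics/tv.png

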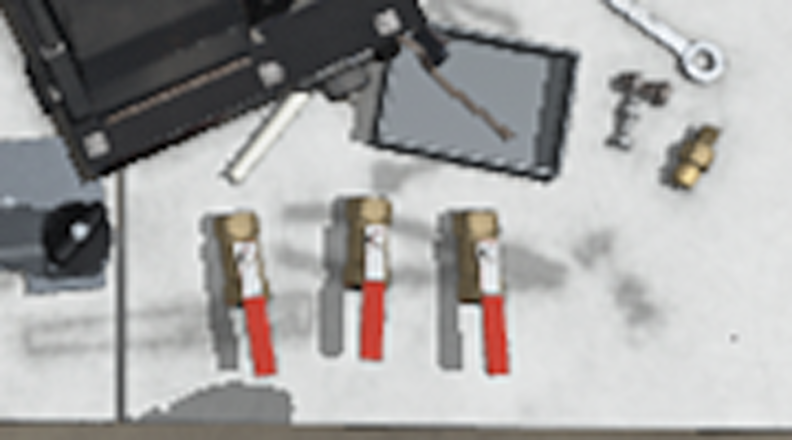

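The first crop shows the hub at crop (307,93), the handle top at (380,172), the lens at (485,297) and the union under the lens at about (535,255). In the second crop the tray corners are (398,30), (575,50), (550,180) and (372,140), and the valve levers point at the robot.

```bash
cat >> m.py <<'E'
print('-----')
def rect(p):
    (cx,cy),(w,h),a=cv2.minAreaRect((p[:,:2]*1000).astype(np.float32)); return np.array([cx,cy])/1000,(w,h),a
for n,cc,im in(('top',c,T['im']),('side',cs,S['im'])):
    hsv=cv2.cvtColor(im,cv2.COLOR_RGB2HSV)
    m=box(cc,im,(.33,.6),(-.04,.24),(.05,.13)); 
    rub=m&(im.max(2)<45); p=cc[rub]
    for _ in range(4):
        A=np.c_[p[:,:2],np.ones(len(p))];w=np.linalg.lstsq(A,p[:,2],rcond=None)[0];e=p[:,2]-A@w;p=p[abs(e)<.006]
    print(n,'plane',w,len(p),'rubber rect',rect(p))
    A=np.c_[cc[...,:2].reshape(-1,2),np.ones(cc[...,0].size)];h=(cc[...,2].reshape(-1)-A@w).reshape(cc.shape[:2])
    k,l,st,ce=cv2.connectedComponentsWithStats((m&(abs(h)<.025)).astype(np.uint8));i=1+st[1:,4].argmax();print('all rect',rect(cc[l==i]))
    u=m&(h>.008)&(h<.04)&(hsv[...,1]>60)&(hsv[...,0]<35)&(im.max(2)>50); u&=box(cc,im,(.40,.54),(0,.2),(.05,.15));
    if u.sum()>5: print('union',u.sum(),rect(cc[u]),cc[u].mean(0))
    kb=box(cc,im,(.38,.52),(-.15,-.04),(.122,.15)); p=cc[kb]
    if len(p): print('knob',len(p),rect(p),p.mean(0),p[:,2].max())
    hb=box(cc,im,(.5,.62),(.15,.28),(.218,.235)); print('hub',rect(cc[hb]),hb.sum())
    po=box(cc,im,(.4,.6),(.1,.26),(.262,.285)); print('post',rect(cc[po]),po.sum(),cc[po][:,2].max())
    tr=box(cc,im,(.47,.65),(-.52,-.28),(.022,.035));p=cc[tr];print('tray',rect(p),len(p))
    for y in(-.22,-.307,-.395):
        v=box(cc,im,(.3,.52),(y-.035,y+.035),(.012,.06)); p=cc[v]; print('valve',rect(p))
        q=p[p[:,2]>.038]; print('   lever',rect(q),q.mean(0))
print('hub ray',ray('top',241.4,158.6,.2257),'lens',ray('top',277,199.4,.206),'post',ray('top',256,174.4,.276))
print([ray('top',330+x/4.4,150+y/4.4,.03)[:2] for x,y in((398,30),(575,50),(550,180),(372,140))])
E
python3 m.py|sed '1,/-----/d'
```

```text
top plane [ 0.0192 -0.1756  0.0842] 2027 rubber rect (array([0.471 , 0.1019]), (160.9322052001953, 226.22247314453125), 5.629587173461914)
all rect (array([0.473 , 0.1046]), (180.59959411621094, 249.4376983642578), 5.567015171051025)
union 13 (array([0.4969, 0.0759]), (16.007902145385742, 5.944619655609131), 3.003216028213501) [0.496  0.0756 0.0984]
knob 169 (array([ 0.4867, -0.0909]), (51.214656829833984, 112.16390228271484), 53.97013854980469) [ 0.4837 -0.0986  0.1293] 0.14004247300883316
hub (array([0.5391, 0.2056]), (101.61564636230469, 36.52320861816406), 35.07711410522461) 85
post (array([0.5094, 0.1745]), (16.400251388549805, 18.363210678100586), 3.0291786193847656) 46 0.27881964076256827
tray (array([ 0.5375, -0.4086]), (203.68875122070312, 163.11199951171875), 80.75382232666016) 294
valve (array([ 0.4367, -0.2159]), (159.5089111328125, 34.82994842529297), 7.487788677215576)
   lever (array([ 0.4065, -0.2213]), (98.33338165283203, 18.41020393371582), 8.027894973754883) [ 0.4036 -0.2212  0.0454]
valve (array([ 0.4308, -0.3074]), (33.48098373413086, 124.34191131591797), 84.9840
[... 1298 characters left out ...]
142578, 18.42951011657715), 9.075581550598145) [ 0.405  -0.2217  0.045 ]
valve (array([ 0.4321, -0.3061]), (31.428075790405273, 125.78684997558594), 82.86116790771484)
   lever (array([ 0.4178, -0.308 ]), (19.91266441345215, 97.7753677368164), 85.93486785888672) [ 0.4182 -0.3087  0.0449]
valve (array([ 0.4407, -0.3931]), (35.67143630981445, 161.0194854736328), 85.15653228759766)
   lever (array([ 0.4077, -0.3955]), (95.1302261352539, 18.457538604736328), 1.2814805507659912) [ 0.4079 -0.3953  0.0451]
hub ray [0.561  0.2196 0.2257] lens [0.4471 0.1175 0.206 ] post [0.5053 0.1666 0.276 ]
[array([ 0.6181, -0.3374]), array([ 0.6032, -0.4704]), array([ 0.5032, -0.4475]), array([ 0.5328, -0.3156])]
```

```bash
cat >> m.py <<'E'
print('=====')
for n,cc,im in(('top',c,T['im']),('side',cs,S['im'])):
    kb=box(cc,im,(.415,.485),(-.115,-.045),(.126,.142)); p=cc[kb]; print('knob',len(p),rect(p),p.mean(0),np.cov(p[:,:2].T).ravel()*1e6)
    hb=box(cc,im,(.53,.60),(.19,.25),(.2205,.235));p=cc[hb];print('hub',len(p),p.mean(0),p.min(0),p.max(0))
    ln=box(cc,im,(.36,.52),(.03,.2),(.195,.213));p=cc[ln];print('lens',len(p),p.mean(0),p.min(0),p.max(0),cv2.minEnclosingCircle((p[:,:2]*1000).astype(np.float32)))
    if n=='side':
        hx=box(cc,im,(.45,.54),(.05,.16),(.085,.13)); 
        rgb=im.astype(int); b=hx&(rgb[...,0]-rgb[...,2]>20); p=cc[b]; print('union',rect(p),p.min(0),p.max(0))
a=np.hstack([cv2.resize(T['im'][185:225,330:365],(400,457),interpolation=cv2.INTER_CUBIC),cv2.resize(S['im'][180:245,290:347],(400,457),interpolation=cv2.INTER_CUBIC)]);save(a,'kn.png')
E
python3 m.py|sed '1,/=====/d'
```

```text
knob 76 (array([ 0.4515, -0.0868]), (13.113733291625977, 50.232032775878906), 46.561058044433594) [ 0.4512 -0.0869  0.1332] [129.1931 -99.7702 -99.7702 102.7655]
hub 31 [0.5669 0.2248 0.2232] [0.5545 0.211  0.2206] [0.5784 0.2367 0.2272]
lens 1288 [0.4521 0.1222 0.2074] [0.3937 0.0635 0.2004] [0.5169 0.1878 0.213 ] ((460.39404296875, 132.5127410888672), 73.09117126464844)
knob 64 (array([ 0.4518, -0.0869]), (15.519538879394531, 50.656124114990234), 45.23768997192383) [ 0.4524 -0.0872  0.1316] [ 124.631  -103.0421 -103.0421  112.4184]
hub 28 [0.5664 0.224  0.2229] [0.5545 0.2172 0.2206] [0.5787 0.2321 0.2257]
lens 936 [0.4542 0.1203 0.2069] [0.3933 0.0635 0.1999] [0.5199 0.1923 0.213 ] ((465.10137939453125, 134.99000549316406), 78.08877563476562)
union (array([0.4938, 0.1041]), (25.146133422851562, 62.13791275024414), 8.655628204345703) [0.4789 0.0728 0.0857] [0.5067 0.1352 0.1049]
```

View pics/kn.png

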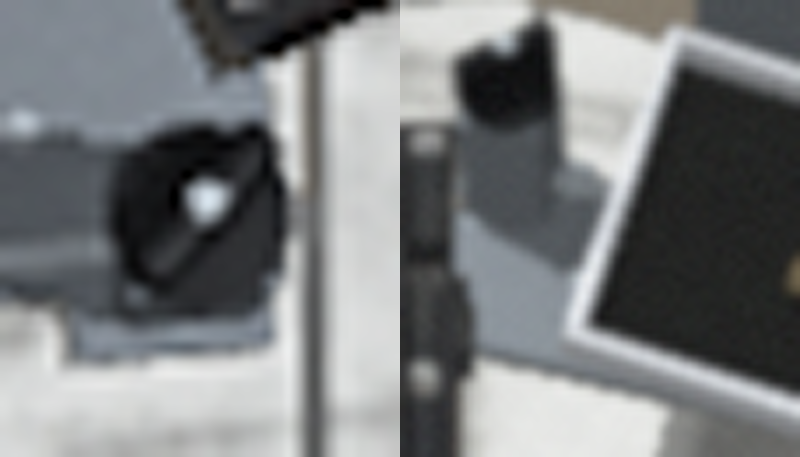

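Bar long axis is at about -44°, knob at (.4515,-.087), swing about 0.19 and tilt about -0.177. Next I check what overhangs the tray and plan the swing arc.

```bash
cat >> m.py <<'E'
print('#####')
for n,cc,im in(('top',c,T['im']),('side',cs,S['im'])):
    b=box(cc,im,(.48,.66),(-.5,-.29),(.036,.3));
    p=cc[b];p=p[np.argsort(p[:,1])];print(n,len(p));print(p[::max(1,len(p)//25)])
    f=box(cc,im,(.48,.66),(-.5,-.29),(.002,.0085));p=cc[f];print('floor',len(p),rect(p))
im=T['im'];save(cv2.resize(im[150:205,410:480],None,fx=8,fy=8,interpolation=cv2.INTER_CUBIC),'tray.png')
E
python3 m.py|sed '1,/#####/d'
cat >> h.py <<'E'
H=np.array([.5667,.2245]);O=np.array([.4733,.1015]);PSI=.102
def sw(phi): return np.arctan2(*(O-H)[::-1])-phi   # world direction of arm at swing phi
def post(phi,z=.251-.006+.012): a=sw(phi);return np.r_[H+.075*np.array([np.cos(a),np.sin(a)]),z]
E
python3 - <<'E'
from h import *
q=np.array(r.read_state()['joint_positions'])
for fl in(0,np.pi):
  for phi in(.19,.6,1,1.5,1.9):
    j=r.solve_ik(post(phi),down(sw(phi)+np.pi/2+fl)); print(fl,phi,None if j is None else np.round(j,2))
for fl in(0,np.pi):
  for a in(0,-.7,-1.4,-2.2): 
    j=r.solve_ik([.4515,-.087,.131],down(.80+a+fl));print('knob',fl,a,None if j is None else np.round(j,2))
E
```

```text
top 483
[[ 0.5334 -0.4088  0.0631]
 [ 0.5512 -0.3891  0.0559]
 [ 0.5638 -0.3695  0.0581]
 [ 0.5873 -0.3543  0.0572]
 [ 0.5931 -0.3488  0.1015]
 [ 0.605  -0.3427  0.0664]
 [ 0.61   -0.3381  0.0597]
 [ 0.6521 -0.3334  0.1425]
 [ 0.6568 -0.3293  0.158 ]
 [ 0.5956 -0.3232  0.1042]
 [ 0.5882 -0.3194  0.0806]
 [ 0.5948 -0.3164  0.0807]
 [ 0.5958 -0.3141  0.103 ]
 [ 0.6001 -0.3121  0.124 ]
 [ 0.6599 -0.3095  0.1771]
 [ 0.6115 -0.3081  0.1291]
 [ 0.6585 -0.3054  0.1815]
 [ 0.6254 -0.3034  0.1248]
 [ 0.6292 -0.3009  0.1226]
 [ 0.5875 -0.2997  0.0691]
 [ 0.5792 -0.2978  0.0622]
 [ 0.5715 -0.2966  0.0668]
 [ 0.6442 -0.2947  0.1877]
 [ 0.6155 -0.2937  0.1257]
 [ 0.6291 -0.2916  0.1227]
 [ 0.603  -0.2905  0.1248]]
floor 931 (array([ 0.57  , -0.3951]), (179.82577514648438, 209.6793975830078), 0.0014215660048648715)
side 67
[[ 0.5324 -0.4096  0.0639]
 [ 0.5375 -0.4077  0.0595]
 [ 0.5342 -0.4048  0.0627]
 [ 0.5315 -0.4032  0.0601]
 [ 0.538  -0.4025  0.0626]
 [ 0.5363 -0.3998  0.0618]
 [ 0.5438 -0.3951  0.0618]
 [ 0.5508 -0.391   0.061 ]
 [ 0.5493 -0.3907  0.065 ]
 [ 0.5517 -0.3872  0.0582]
 [ 0.5494
[... 1011 characters left out ...]
.12]
3.141592653589793 0.6 [ 0.24  0.36  1.5  -0.    1.29 -1.65]
3.141592653589793 1 [ 0.3   0.37  1.47 -0.    1.29 -1.2 ]
3.141592653589793 1.5 [ 0.35  0.42  1.4  -0.    1.32 -0.64]
3.141592653589793 1.9 [ 0.37  0.48  1.31 -0.    1.35 -0.22]
knob 0 0 [-0.36  0.38  1.87 -0.    0.89 -1.16]
knob 0 -0.7 [-0.36  0.38  1.87 -0.    0.89 -0.46]
knob 0 -1.4 [-0.36  0.38  1.87 -0.    0.89  0.24]
knob 0 -2.2 [-0.36  0.38  1.87 -0.    0.89  1.04]
knob 3.141592653589793 0 [-0.36  0.38  1.87 -0.    0.89  1.98]
knob 3.141592653589793 -0.7 [-0.36  0.38  1.87 -0.    0.89  2.68]
knob 3.141592653589793 -1.4 [-0.36  0.38  1.87 -0.    0.89 -2.9 ]
knob 3.141592653589793 -2.2 [-0.36  0.38  1.87 -0.    0.89 -2.1 ]
```

View pics/tray.png

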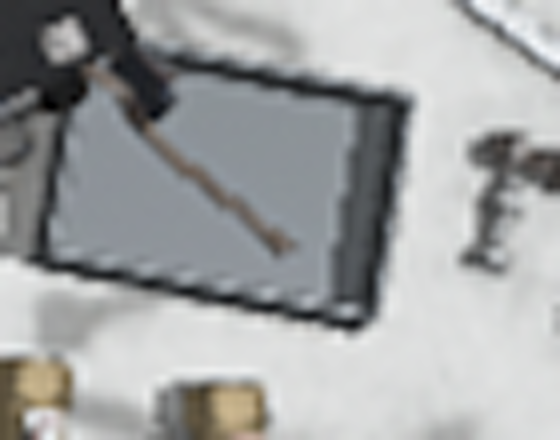

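The tray view shows the burner's tube hanging at z≈.06, running to its tip at about (.533,-.409) over the tray centre. The free strip is at the right. Now the arm swing.

```bash
cat >> h.py <<'E'
def swing(a,b,n=None,rmv=.06):
    from math import pi
    f=lambda p:down(sw(p)+pi/2+pi)
    command_gripper(.05)
    r.reach(post(a)+[0,0,rmv],f(a)); r.move_straight(post(a),f(a),speed=.1,max_force=15)
    command_gripper(.012,20)
    print('grip',r.read_state()['grip_width'])
    n=n or int(abs(b-a)/.25)+1
    for p in np.linspace(a,b,n+1)[1:]:
        if r.move_straight(post(p),f(p),speed=.09,max_force=25): print('stop at',p);break
    print('F',np.round(r.read_state()['contact_force'],1))
    command_gripper(.05); e=r.read_state()['eef_pos']; r.move_straight([e[0],e[1],.34],speed=.2)
    return p
E
python3 - <<'E'
from h import *
r.reach([.40,-.15,.42],down(sw(.19)+np.pi*1.5))
swing(.19,1.85)
r.reach([.36,-.2,.42],down(0))
im,d=snap('top');save(im[130:260,170:490],'t1.png');np.savez('pics/t1',im=im,d=d)
im2,d2=snap('side');np.savez('pics/s1',im=im2,d=d2)
print(r.read_state()['time_s'])
a=np.vstack([cv2.resize(im[130:250,170:490],(800,300)),cv2.resize(im2[130:250,160:480],(800,300))]);save(a,'v1.png')
E
```

```text
grip 0.019489943038536267
F [ 2.8 -2.9  5.6]
10.9167
```

View pics/v1.png

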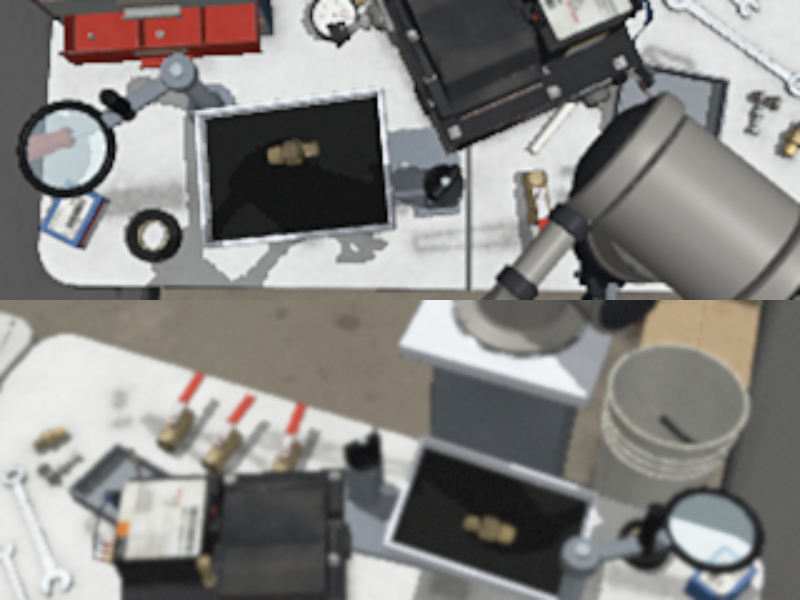

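The lens is now at the left, clear of the platform. The union lies alone on the plate at about (293,152) in the upper panel. Next I measure it and pick it.

```bash
cat > u.py <<'E'
from h import *
np.set_printoptions(precision=4,suppress=True)
def meas(fn,n):
    f=np.load(fn);im=f['im'].astype(int);cc=cloud(n,f['d'])
    m=(cc[...,0]>.43)&(cc[...,0]<.55)&(cc[...,1]>.03)&(cc[...,1]<.17)&(cc[...,2]>.06)&(cc[...,2]<.14)&(im[...,0]-im[...,2]>20)
    p=cc[m];rr=cv2.minAreaRect((p[:,:2]*1000).astype(np.float32));
    q=p[:,:2]-p[:,:2].mean(0);w,v=np.linalg.eigh(q.T@q);print(n,len(p),rr,p.mean(0),np.degrees(np.arctan2(v[1,1],v[0,1])),p[:,2].max())
    # platform rim
    m=(cc[...,0]>.34)&(cc[...,0]<.61)&(cc[...,1]>-.045)&(cc[...,1]<.25)&(cc[...,2]>.055)&(cc[...,2]<.13)
    k,l,st,ce=cv2.connectedComponentsWithStats(m.astype(np.uint8));i=1+st[1:,4].argmax();print(cv2.minAreaRect((cc[l==i][:,:2]*1000).astype(np.float32)))
meas('pics/t1.npz','top');meas('pics/s1.npz','side')
E
python3 u.py
```

```text
top 143 ((491.07763671875, 102.35029602050781), (27.875749588012695, 63.378597259521484), 1.270357608795166) [0.4899 0.1041 0.0955] 100.06281792445724 0.1112559568112419
((482.78076171875, 105.34663391113281), (200.3701934814453, 249.68209838867188), 5.344510078430176)
side 156 ((487.94952392578125, 103.20773315429688), (39.35243225097656, 68.2062759399414), 10.319427490234375) [0.4939 0.106  0.0929] 98.64085787385528 0.10606506720265384
((485.3385009765625, 105.60482788085938), (209.9700927734375, 246.8894500732422), 5.58427095413208)
```

```bash
cat >> h.py <<'E'
from scipy.spatial.transform import Rotation as Ro
def st(im): 
    s=r.read_state();print(im,'t',round(s['time_s'],1),'w',round(s['grip_width'],4),'gf',np.round(s['grip_force'],1),'F',np.round(s['contact_force'],1),'p',np.round(s['eef_pos'],4))
E
python3 - <<'E'
from h import *
tilt=Ro.from_rotvec(-.177*np.array([np.cos(.105),np.sin(.105),0]))
q=(tilt*Ro.from_quat(down(.157))).as_quat()
n=tilt.apply([0,0,1]);g=np.array([.4918,.104,.0842+.0192*.4918-.1756*.104])
command_gripper(.055)
r.reach([.44,0,.30],down(.157)); r.reach(g+n*.12,q); 
print(r.move_straight(g+n*.029,q,speed=.12,max_force=12)); st('down')
command_gripper(.02,60); st('grip')
r.move_straight(g+n*.03+[0,0,.13],q,speed=.15); st('lift')
d=down(-.05)
r.move_straight([.43,-.2,.25],d,speed=.25); st('mid')
r.move_straight([.46,-.40,.22],d,speed=.25); r.move_straight([.567,-.422,.16],d,speed=.2); st('over')
im,dd=snap('side');save(cv2.resize(im[130:260,140:340],(800,520)),'s2.png');np.savez('pics/s2',im=im,d=dd)
E
```

```text
False
down t 13.7 w 0.0552 gf 0.0 F [-1.   0.9  0.2] p [0.4919 0.1089 0.1048]
grip t 14.1 w 0.0278 gf 58.7 F [-1.8 -0.4  5.9] p [0.4917 0.1093 0.1051]
lift t 15.1 w 0.0276 gf 59.1 F [ 0.6 -0.1 -1.4] p [0.4907 0.1092 0.234 ]
mid t 16.6 w 0.0276 gf 59.1 F [-0.1  0.1  0.3] p [ 0.43   -0.1991  0.2498]
over t 18.3 w 0.0278 gf 59.1 F [ 0.  -0.2 -1.1] p [ 0.5668 -0.4216  0.1606]
```

View pics/s2.png

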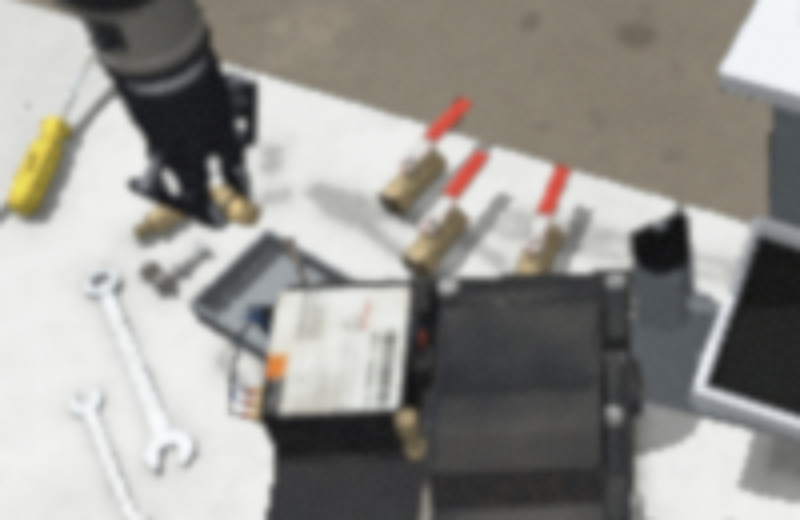

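The union is held level between the fingers at about (235,205), over the tray.

Run:
```python
from h import *
print(r.move_straight([.567,-.422,.039],speed=.08,max_force=8)); st('low')
command_gripper(.044); st('open')
r.move_straight([.567,-.422,.17],speed=.15)
r.move_straight([.45,-.38,.25],speed=.25)
r.reach([.38,-.15,.36],down(.8))
im,d=snap('top');np.savez('pics/t3',im=im,d=d);im2,d2=snap('side');np.savez('pics/s3',im=im2,d=d2)
a=np.hstack([cv2.resize(im[150:205,410:480],(400,314)),cv2.resize(im2[175:225,180:244],(400,314))]);save(a,'v3.png');st('')
```

```text
False
low t 20.0 w 0.0274 gf 59.1 F [ 0.8 -0.  -0.7] p [ 0.5673 -0.4222  0.0397]
open t 20.3 w 0.044 gf 0.0 F [-0.4 -0.7  0.3] p [ 0.5671 -0.4221  0.0393]
 t 23.2 w 0.0442 gf 0.0 F [-0.  -0.  -0.5] p [ 0.3805 -0.1509  0.3591]
```

View pics/v3.png

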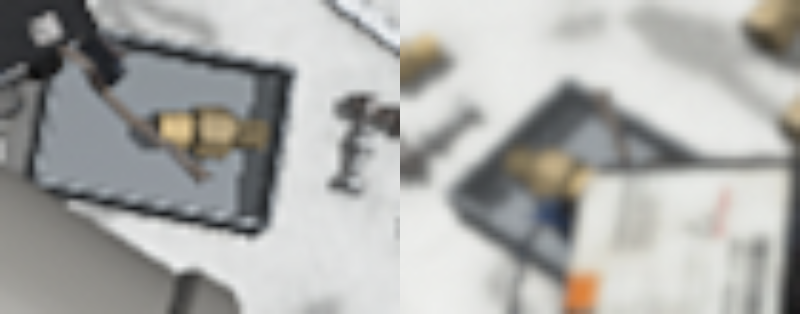

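The union lies in the tray between the tube and the right wall. Now the knob.

```bash
cat >> h.py <<'E'
K0=np.array([.4517,-.0868])
def turn(yaw,delta):  # grip bar with closing dir yaw, turn clockwise by delta
    command_gripper(.04); r.reach([*K0,.20],down(yaw)); print(r.move_straight([*K0,.133],down(yaw),speed=.1,max_force=12))
    command_gripper(.005,60); st('knob grip')
    q=np.array(r.read_state()['joint_positions']);n=int(abs(delta)/.3)+1
    for i in range(1,n+1):
        p=q.copy();p[5]+=delta*i/n;r.movej(p)
    r.hold(.3);st('turned')
    command_gripper(.04);r.move_straight([*K0,.22],speed=.15)
def plane(tag=''):
    out=[]
    for n in('top','side'):
        im,d=snap(n);cc=cloud(n,d);np.savez(f'pics/{n}_{tag}',im=im,d=d)
        v=cc-np.r_[O,0];x=v[...,0]*np.cos(PSI)+v[...,1]*np.sin(PSI);y=-v[...,0]*np.sin(PSI)+v[...,1]*np.cos(PSI);z=cc[...,2]
        for nm,m in(('rub',(abs(x)<.078)&(abs(y)<.112)&(im.max(2)<70)),('rim',((abs(x)>.085)&(abs(x)<.090)&(abs(y)<.12)))):
            m=m&(z>.04)&(z<.14);A=np.c_[x[m],y[m],np.ones(m.sum())];b=z[m];
            for _ in range(6):
                w=np.linalg.lstsq(A,b,rcond=None)[0];e=abs(b-A@w);k=e<max(.003,1.5*np.median(e));A,b=A[k],b[k]
            print(n,nm,len(b),np.round(w,4))
E
python3 - <<'E'
from h import *
turn(.80,2.2); r.reach([.36,-.25,.36],down(0)); plane('k1'); st('')
E
```

```text
False
knob grip t 25.4 w 0.0123 gf 58.5 F [-9.7 -8.3 10.3] p [ 0.4504 -0.0883  0.134 ]
turned t 28.6 w 0.0127 gf 60.5 F [-6.3 -2.5  2.7] p [ 0.4497 -0.0882  0.134 ]
top rub 2655 [0.0002 0.0035 0.0753]
top rim 161 [ 0.003  -0.0003  0.0881]
side rub 2248 [0.0015 0.0053 0.0749]
side rim 146 [-0.0117  0.0046  0.0841]
 t 31.4 w 0.0401 gf 0.0 F [-0.5 -0.4 -0.2] p [ 0.3601 -0.2497  0.3595]
```

Run:
```python
from h import *
for n in('top','side'):
    for tag in('top0','k1'):
        f=np.load(f'pics/{n}_k1.npz' if tag=='k1' else f'pics/{n}0.npz');im=f['im'].astype(int);cc=cloud(n,f['d']);m=(abs(cc[...,2])<.012)&(cc[...,0]>.3)&(cc[...,0]<.8)&(abs(cc[...,1])<.5)&(im.min(2)>150)
        A=np.c_[cc[m][:,:2],np.ones(m.sum())];b=cc[m][:,2]
        for _ in range(5):
            w=np.linalg.lstsq(A,b,rcond=None)[0];k=abs(b-A@w)<.006;A,b=A[k],b[k]
        print(n,len(b),np.round(w,4))
        if tag=='k1':
            v=cc-np.r_[O,0];x=v[...,0]*np.cos(PSI)+v[...,1]*np.sin(PSI);y=-v[...,0]*np.sin(PSI)+v[...,1]*np.cos(PSI);z=cc[...,2]
            base=(abs(x)<.078)&(im.max(2)<70)&(abs(z-.075)<.02)
            print([round(float(np.median(z[base&(y>a)&(y<a+.04)])),4) for a in np.arange(-.115,.1,.038)])
```

```text
top 15028 [ 0.0017 -0.0004 -0.0012]
top 11419 [ 0.0015 -0.0005 -0.0011]
[0.0748, 0.075, 0.0752, 0.0754, 0.0754, 0.0757]
side 8902 [ 0.0008 -0.0012 -0.0012]
side 8393 [ 0.0005 -0.0013 -0.0011]
[0.0743, 0.0747, 0.0747, 0.075, 0.0753, 0.0755]
```

```bash
cat >> h.py <<'E'
def levers(z0=.038,z1=.054,xr=(.3,.55),yr=(-.5,-.13),tag=None):
    res=[]
    for n in('top','side'):
        im,d=snap(n);cc=cloud(n,d);hsv=cv2.cvtColor(im,cv2.COLOR_RGB2HSV)
        if tag: np.savez(f'pics/{n}_{tag}',im=im,d=d)
        m=(cc[...,2]>z0)&(cc[...,2]<z1)&(cc[...,0]>xr[0])&(cc[...,0]<xr[1])&(cc[...,1]>yr[0])&(cc[...,1]<yr[1])
        red=((hsv[...,0]<7)|(hsv[...,0]>173))&(hsv[...,1]>140)
        k,l,s,_=cv2.connectedComponentsWithStats(m.astype(np.uint8))
        for i in range(1,k):
            if (red&(l==i)).sum()<8: continue
            p=cc[l==i];(c0,c1),(w,h),a=cv2.minAreaRect((p[:,:2]*1000).astype(np.float32))
            if h>w:a+=90
            a=np.radians(a);u=np.array([np.cos(a),np.sin(a)]);rc=cc[red&(l==i)][:,:2].mean(0)
            c=np.array([c0,c1])/1000
            if (c-rc)@u<0:u=-u   # u points from red end to body
            res.append((n,np.round(c,4),round(float(np.degrees(np.arctan2(u[1],u[0]))),1),np.round([max(w,h),min(w,h)]),np.round(c+.04*u,4)))
    for x in res:print(*x)
    return res
E
python3 - <<'E'
from h import *
turn(-1.40,-.06); r.reach([.30,-.05,.40],down(0)); plane('k2'); levers(tag='k2'); st('')
E
```

```text
False
knob grip t 34.4 w 0.0127 gf 61.2 F [-1.5 -5.5  5.8] p [ 0.4522 -0.0876  0.1338]
turned t 35.0 w 0.0126 gf 60.6 F [-0.5 -2.2  1.8] p [ 0.4522 -0.0875  0.1339]
top rub 2656 [0.0006 0.0007 0.0753]
top rim 152 [0.0093 0.0025 0.088 ]
side rub 2227 [0.0009 0.0005 0.0749]
side rim 141 [-0.0247 -0.004   0.0826]
top [ 0.4181 -0.3074] -4.2 [98. 18.] [ 0.458  -0.3103]
top [ 0.4061 -0.2206] 8.6 [98. 18.] [ 0.4457 -0.2147]
top [ 0.3638 -0.3579] -9.2 [99. 19.] [ 0.4033 -0.3642]
side [ 0.365  -0.3584] -8.1 [96. 20.] [ 0.4046 -0.3641]
side [ 0.4183 -0.3091] -5.4 [100.  18.] [ 0.4581 -0.3128]
side [ 0.4054 -0.2216] 8.9 [101.  19.] [ 0.4449 -0.2154]
 t 37.5 w 0.0396 gf 0.0 F [-0.2 -0.8 -1. ] p [ 0.3002 -0.0501  0.3994]
```

Level (slope below 0.001). The right-hand valve has been knocked to a lever centre of (.364,-.358). First valve now.

```bash
cat >> h.py <<'E'
def world(x,y): return O+np.array([x*np.cos(PSI)-y*np.sin(PSI),x*np.sin(PSI)+y*np.cos(PSI)])
def pick(body,yawdeg):
    d=down(np.radians(yawdeg)-np.pi/2); command_gripper(.048)
    r.reach([*body,.16],d); print('pick stop',r.move_straight([*body,.030],d,speed=.12,max_force=12))
    command_gripper(.02,90);st('grip'); r.move_straight([*body,.2],speed=.15);st('lift')
def place(y,x=-.005):
    d=down(PSI-np.pi/2);b=world(x+.028,y)
    e=r.read_state()['eef_pos']
    if e[1]<-.25: r.move_straight([.43,-.20,.24],d,speed=.25)
    r.move_straight([.43,-.05,.24],d,speed=.25);r.move_straight([*b,.19],d,speed=.2);st('over')
    print('place stop',r.move_straight([*b,.1065],d,speed=.08,max_force=8));st('down')
    if r.read_state()['grip_width']>.025:
        command_gripper(.048);r.move_straight([*b,.2],speed=.15)
E
python3 - <<'E'
from h import *
pick([.4453,-.215],8.7); place(.072)
r.reach([.36,-.05,.36],down(-np.pi/2)); levers(tag='p1'); levers(.11,.13,(.33,.6),(-.05,.25)); st('')
E
```

```text
pick stop False
grip t 40.6 w 0.0311 gf 88.5 F [-1.5 -0.5  7.9] p [ 0.4459 -0.2155  0.0313]
lift t 41.9 w 0.0314 gf 89.5 F [-0.2 -1.  -3.6] p [ 0.4448 -0.2147  0.1991]
over t 44.0 w 0.0309 gf 89.5 F [-0.6  0.4 -4.3] p [0.4888 0.1746 0.1901]
place stop True
down t 45.1 w 0.0312 gf 90.4 F [-0.4  0.   4.6] p [0.4883 0.1753 0.1064]
top [ 0.4181 -0.3079] -4.8 [99. 19.] [ 0.458  -0.3112]
top [ 0.3636 -0.3582] -10.0 [99. 18.] [ 0.403  -0.3652]
side [ 0.365  -0.3579] -9.4 [101.  20.] [ 0.4044 -0.3644]
side [ 0.419  -0.3096] -6.1 [99. 20.] [ 0.4587 -0.3139]
top [0.4487 0.1723] 6.4 [98. 18.] [0.4885 0.1768]
side [0.4469 0.1708] 5.6 [101.  18.] [0.4867 0.1747]
 t 47.5 w 0.0482 gf 0.0 F [ 0.6  0.2 -0.5] p [ 0.3603 -0.0495  0.3593]
```

Run:
```python
from h import *
r.reach([.43,-.2,.26],down(-np.pi/2))
pick([.4583,-.312],-5.3); place(0.)
r.reach([.36,-.05,.36],down(-np.pi/2)); levers(tag='p2'); levers(.11,.13,(.33,.6),(-.05,.25)); st('')
```

```text
pick stop False
grip t 50.7 w 0.0313 gf 88.4 F [-1.4  2.   7. ] p [ 0.4588 -0.3124  0.0314]
lift t 52.0 w 0.031 gf 89.2 F [ 0.8 -0.9 -3.1] p [ 0.4579 -0.3116  0.199 ]
over t 54.4 w 0.0312 gf 89.2 F [-0.4 -0.1 -2.8] p [0.4961 0.1028 0.1902]
place stop True
down t 55.4 w 0.0312 gf 90.0 F [-0.5 -0.1  4.7] p [0.4956 0.1037 0.1064]
top [ 0.3638 -0.3584] -10.5 [99. 19.] [ 0.4031 -0.3656]
side [ 0.3627 -0.359 ] -7.0 [100.  21.] [ 0.4024 -0.3639]
top [0.4554 0.1001] 6.9 [98. 18.] [0.4951 0.1049]
top [0.4486 0.1725] 6.3 [98. 18.] [0.4884 0.1769]
side [0.4553 0.0992] 7.4 [100.  17.] [0.495  0.1044]
side [0.4476 0.1709] 5.6 [98. 18.] [0.4874 0.1748]
 t 57.7 w 0.0477 gf 0.0 F [0.1 0.6 0.4] p [ 0.3604 -0.0495  0.3591]
```

Run:
```python
from h import *
r.reach([.40,-.25,.26],down(-np.pi/2))
pick([.4033,-.3648],-9.3); place(-.072)
r.reach([.34,-.2,.42],down(-np.pi/2)); levers(tag='p3'); levers(.11,.13,(.33,.6),(-.05,.25)); plane('k3'); st('')
a=np.load('pics/top_p3.npz')['im'];b=np.load('pics/side_p3.npz')['im']
save(np.vstack([cv2.resize(a[130:250,170:490],(800,300)),cv2.resize(b[130:250,160:480],(800,300))]),'v4.png')
```

```text
pick stop False
grip t 61.1 w 0.0311 gf 88.5 F [-1.2  0.8  6.9] p [ 0.4037 -0.3654  0.0314]
lift t 62.4 w 0.0314 gf 89.4 F [-0.5  0.4 -3.6] p [ 0.4029 -0.3643  0.199 ]
over t 64.7 w 0.0312 gf 89.4 F [ 0.3  0.7 -3.6] p [0.5032 0.0313 0.1901]
place stop True
down t 65.7 w 0.0312 gf 90.3 F [-1.7 -0.3  4.3] p [0.503  0.0321 0.1064]
top [0.4626 0.0292] 6.4 [98. 18.] [0.5023 0.0336]
top [0.4555 0.1002] 7.2 [98. 18.] [0.4952 0.1053]
top [0.4487 0.1718] 5.1 [98. 18.] [0.4886 0.1753]
side [0.462  0.0282] 6.7 [99. 18.] [0.5017 0.0328]
side [0.4543 0.0993] 7.4 [99. 18.] [0.494  0.1045]
side [0.4459 0.1707] 5.6 [102.  18.] [0.4857 0.1746]
top rub 1780 [0.0021 0.0034 0.0755]
top rim 173 [ 0.0004 -0.0028  0.0881]
side rub 1398 [ 0.0018 -0.0002  0.0748]
side rim 118 [-0.0171  0.0027  0.0822]
 t 68.5 w 0.0488 gf 0.0 F [ 0.4 -0.9 -0.6] p [ 0.3403 -0.1997  0.4196]
```

View pics/v4.png

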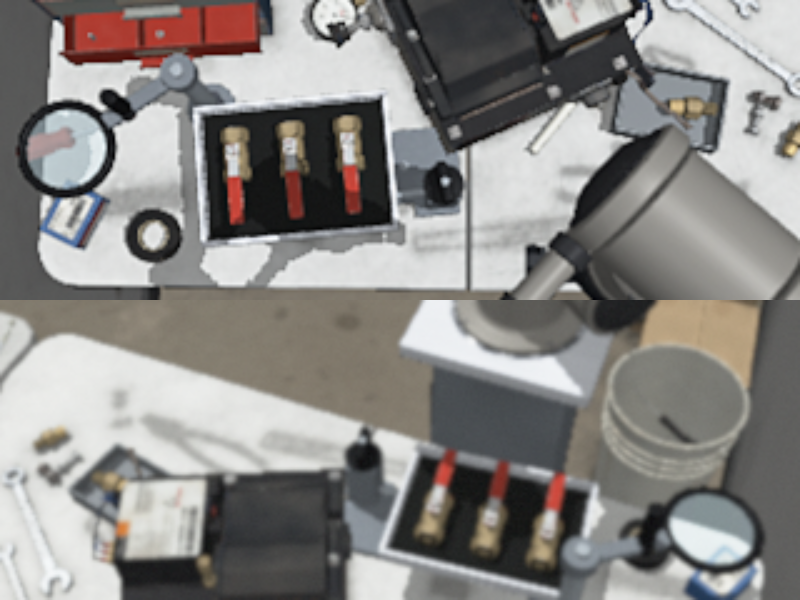

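All three valves lie side by side inside the rim and the union is in the tray. Now swing back to the stop.

```bash
cat > e.py <<'E'
from h import *
def postpos():
    f=np.load('pics/top_k3.npz');cc=cloud('top',f['d']);f2=np.load('pics/side_k3.npz');c2=cloud('side',f2['d']);o=[]
    for c in(cc,c2):
        m=(c[...,0]>.42)&(c[...,0]<.65)&(c[...,1]>.2)&(c[...,1]<.34)&(c[...,2]>.262)&(c[...,2]<.285);o.append(c[m].mean(0)[:2])
    print(o,post(1.85));return np.mean(o,0)
v=postpos()-H;phi=(np.arctan2(*(O-H)[::-1])-np.arctan2(v[1],v[0]))%(2*np.pi);print('phi',phi,np.hypot(*v))
f=lambda p:down(sw(p)+np.pi*1.5)
command_gripper(.05);r.reach([.40,.15,.40],f(phi));r.reach(post(phi)+[0,0,.07],f(phi))
print(r.move_straight(post(phi),f(phi),speed=.1,max_force=15));command_gripper(.012,20);st('grip')
for p in np.r_[np.linspace(phi,.15,8)[1:],.08,.03,-.02,-.07,-.12]:
    if r.move_straight(post(p),f(p),speed=.08 if p>.2 else .03,max_force=25 if p>.2 else 10): print('stop',p);break
st('end');command_gripper(.05);e=r.read_state()['eef_pos'];r.move_straight([e[0],e[1],.34],speed=.2)
r.reach([.34,-.2,.42],down(-np.pi/2))
im,d=snap('top');b,db=snap('side');c=cloud('top',d);np.savez('pics/te',im=im,d=d)
for cc in(c,cloud('side',db)):
    m=(cc[...,0]>.4)&(cc[...,0]<.6)&(cc[...,1]>.05)&(cc[...,1]<.26)&(cc[...,2]>.262)&(cc[...,2]<.285)
    w=cc[m].mean(0)[:2]-H;print('swing now',np.arctan2(*(O-H)[::-1])-np.arctan2(w[1],w[0]))
save(np.vstack([cv2.resize(im[130:250,170:490],(800,300)),cv2.resize(b[130:250,160:480],(800,300))]),'v5.png');st('')
E
python3 e.py
```

```text
[array([0.52174034, 0.28502041]), array([0.52520447, 0.28570881])] [0.52178203 0.28456144 0.257     ]
phi 1.8745788404928714 0.07465337099306019
False
grip t 72.0 w 0.0196 gf 21.0 F [-2.7 -0.9  5. ] p [0.5233 0.2856 0.2577]
stop -0.02
end t 76.0 w 0.0196 gf 21.5 F [-1.7  1.3  3.9] p [0.5214 0.1665 0.2574]
swing now 0.015055530188457844
swing now -0.01544432254825967
 t 79.8 w 0.0499 gf 0.0 F [-0.8  0.4  0.2] p [ 0.3401 -0.1999  0.4199]
```

View pics/v5.png

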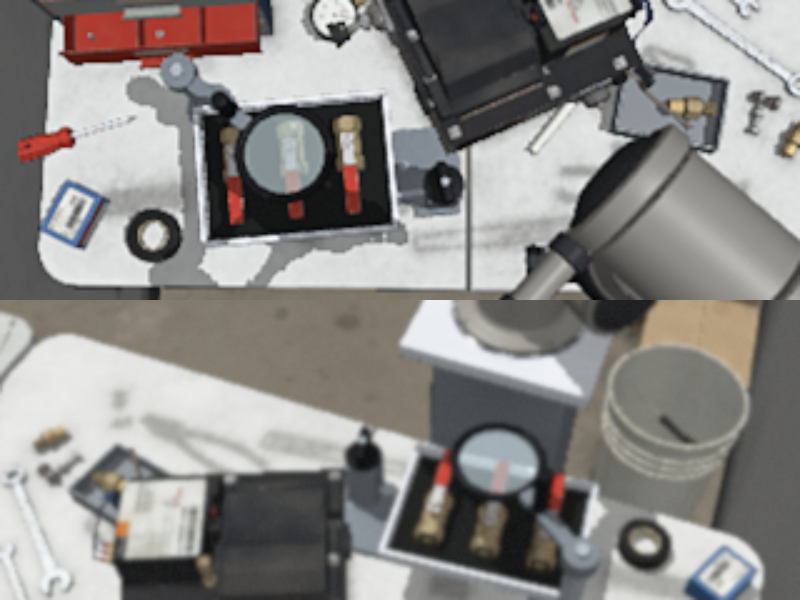

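The lens is over the middle valve, and the tape and carton are unmoved. I'll do one confirming push against the stop and check the union's height.

Run:
```python
from h import *
f=np.load('pics/te.npz');im=f['im'].astype(int);c=cloud('top',f['d'])
m=(c[...,0]>.52)&(c[...,0]<.61)&(c[...,1]>-.465)&(c[...,1]<-.385)&(im[...,0]-im[...,2]>30)&(c[...,2]<.05);p=c[m];print('union',len(p),p.min(0),p.max(0),p.mean(0))
for a in np.arange(-.46,-.39,.015):
    q=p[(p[:,1]>a)&(p[:,1]<a+.015)]; 
    if len(q):print(round(a,3),np.round(q[:,2].max(),3),end=' ')
g=lambda p:down(sw(p)+np.pi*1.5)
r.reach([.40,.15,.40],g(0));r.reach(post(0)+[0,0,.07],g(0))
r.move_straight(post(0),g(0),speed=.1,max_force=15);command_gripper(.012,20);st('grip')
for x in(-.04,-.08,-.12):
    if r.move_straight(post(x),g(x),speed=.02,max_force=14): print('stop',x);break
st('end');command_gripper(.05);e=r.read_state()['eef_pos'];r.move_straight([e[0],e[1],.34],speed=.2)
r.reach([.34,-.2,.42],down(-np.pi/2))
for n in('top','side'):
    _,d=snap(n);cc=cloud(n,d);m=(cc[...,0]>.4)&(cc[...,0]<.6)&(cc[...,1]>.05)&(cc[...,1]<.26)&(cc[...,2]>.262)&(cc[...,2]<.285)
    w=cc[m].mean(0)[:2]-H;print('swing',np.arctan2(*(O-H)[::-1])-np.arctan2(w[1],w[0]))
```

```text
union 96 [ 0.55437147 -0.45477743  0.00681606] [ 0.57742792 -0.39489561  0.03519633] [ 0.56560822 -0.42231768  0.0272076 ]
-0.46 0.03 -0.445 0.034 -0.43 0.035 -0.415 0.033 -0.4 0.032 grip t 84.3 w 0.0194 gf 21.4 F [-4.8  2.8  3.8] p [0.5206 0.1655 0.2577]
stop -0.04
end t 84.5 w 0.0193 gf 22.0 F [-1.4  0.7  4.3] p [0.5208 0.1658 0.2577]
swing 0.012378648727403796
swing -0.018156410815168833
```

```bash
python3 -c "
from h import *
st('');print(r.finish_job())"
```

```text
t 88.3 w 0.05 gf 0.0 F [-0.6 -0.6  1.2] p [ 0.3401 -0.1999  0.4199]
the job is handed in; nothing more can be done
None
```

I handed the job in at 88 s: the union is in the tray, the platform measured level, all three valves lie side by side inside the rim, and the lens is back over the platform at its stop.

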